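# Start the tea timers in brewing order

## Task

Start three of the four tap-top timers standing by the tea turntable, in brewing order: tap the red timer's key down first, then the blue one's, then the green one's, each lightly with a fingertip, until the key has sunk in and stays down. Leave the yellow timer stopped; do not lift, tip or push any timer out of its place, and leave the glasses, sugar pot, spoons and turntable as they are.

Things in the scene. Friction and masses are not known exactly. Their poses are not given: they have to be found in the camera images.
- timer_red: red kitchen timer, loose on the counter, 160 g: a round white puck 64 mm across and 40 mm high with a red band round its foot and a round red tap key (44 mm across) on top. Origin: centre of its underside, z up.
- timer_blue: blue kitchen timer, loose on the counter, 160 g: a round white puck 64 mm across and 40 mm high with a blue band round its foot and a round blue tap key (44 mm across) on top. Origin: centre of its underside, z up.
- timer_green: green kitchen timer, loose on the counter, 160 g: a round white puck 64 mm across and 40 mm high with a green band round its foot and a round green tap key (44 mm across) on top. Origin: centre of its underside, z up.
- timer_yellow: yellow kitchen timer, loose on the counter, 160 g: a round white puck 64 mm across and 40 mm high with a yellow band round its foot and a round yellow tap key (44 mm across) on top. Origin: centre of its underside, z up.
- top_red (a point): centre of the flat top face of the red timer's key, 52 mm above the counter while the key is up; sinks with the key
- top_blue (a point): centre of the flat top face of the blue timer's key, 52 mm above the counter while the key is up; sinks with the key
- top_green (a point): centre of the flat top face of the green timer's key, 52 mm above the counter while the key is up; sinks with the key
- top_yellow (a point): centre of the flat top face of the yellow timer's key, 52 mm above the counter while the key is up; sinks with the key
- key_red (a joint): how far the red timer's key is pushed down (m): 0 up = stopped, 0.008 fully down. It slides straight down against a steady friction of about 3 N, has no return spring and stays wherever it is left; past half of its travel the timer runs. At the bottom it meets a rigid stop
- key_blue (a joint): how far the blue timer's key is pushed down (m): 0 up = stopped, 0.008 fully down. It slides straight down against a steady friction of about 3 N, has no return spring and stays wherever it is left; past half of its travel the timer runs. At the bottom it meets a rigid stop
- key_green (a joint): how far the green timer's key is pushed down (m): 0 up = stopped, 0.008 fully down. It slides straight down against a steady friction of about 3 N, has no return spring and stays wherever it is left; past half of its travel the timer runs. At the bottom it meets a rigid stop
- key_yellow (a joint): how far the yellow timer's key is pushed down (m): 0 up = stopped, 0.008 fully down. It slides straight down against a steady friction of about 3 N, has no return spring and stays wherever it is left; past half of its travel the timer runs. At the bottom it meets a rigid stop
- turntable: round wooden turntable 240 mm across, its plate's top 18 mm above the counter; origin at its centre on the counter, fixed foot; carries glass0, glass1, glass2 and the sugar pot
- plate (a joint): turning of the turntable's plate about the vertical (rad), 0 at the start; turns freely
- glass0: thin-waisted clear tea glass, 80 mm high, 56 mm across the rim, 110 g, empty; origin: centre of its underside, z up. Stands on the turntable
- glass1: thin-waisted clear tea glass, 80 mm high, 56 mm across the rim, 110 g, empty; origin: centre of its underside, z up. Stands on the turntable
- glass2: thin-waisted clear tea glass, 80 mm high, 56 mm across the rim, 110 g, empty; origin: centre of its underside, z up. Stands on the turntable
- glass3: thin-waisted clear tea glass, 80 mm high, 56 mm across the rim, 110 g, empty; origin: centre of its underside, z up. Stands on the counter beyond the timers
- sugar_pot: blue ceramic sugar pot with lid and knob, 84 mm across, 104 mm high, 350 g, on the turntable; origin: centre of its underside
- spoon0: stainless teaspoon 135 mm long lying on the counter among the timers, along its own x; origin under its middle
- spoon1: stainless teaspoon 135 mm long lying on the counter between the timers and the turntable, along its own x; origin under its middle
Things that resemble listed ones, but are neither listed nor needed, are in the scene too. Leave any orange look-alike of the timer_green alone. What is shaped like the timer_red but purple is not meant.

How it is judged:
On the way, in this order (a step that is already met when the one before it is completed fails the run):
1. the red key is down, the others still up (value of joint key_red above 0.004 m and value of joint each of key_blue, key_green, key_yellow below 0.003 m), for 0.1 s.
2. the blue key is down too, green and yellow still up (value of joint each of key_red, key_blue above 0.004 m and value of joint each of key_green, key_yellow below 0.003 m), for 0.1 s.
3. the green key is down too, yellow still up (value of joint each of key_red, key_blue, key_green above 0.004 m and value of joint key_yellow below 0.003 m), for 0.1 s.
At the end, for the whole second after the job is handed in: The red, blue and green keys are more than 4 mm down, the yellow key less than 3 mm; all timers stand upright and at rest within 30 mm of where they started; glasses, sugar pot and spoons within 20 mm of where they started, glasses upright (all of step 3 and distance of each of timer_red, timer_blue, timer_green, timer_yellow from where it was at the start of the episode below 0.03 m and angle between each of timer_red, timer_blue, timer_green, timer_yellow, glass0, glass1, glass2, glass3's own z axis and vertical below 0.1 rad and linear speed of each of timer_red, timer_blue, timer_green, timer_yellow below 0.02 m/s and distance of each of glass0, glass1, glass2, glass3, sugar_pot, spoon0, spoon1 from where it was at the start of the episode below 0.02 m); the robot touches nothing.
It fails at once if the yellow timer's key is pushed in (3 mm or more) (value of joint key_yellow above 0.003 m).
It fails at once if the blue key is pushed in before the red one, or the green before the blue ((value of joint key_blue above 0.004 m and value of joint key_red below 0.004 m) or (value of joint key_green above 0.004 m and value of joint key_blue below 0.004 m)).
It fails at once if a timer is lifted off the counter (8 mm), tipped, or pushed more than 30 mm away (height (world z) of any of timer_red, timer_blue, timer_green, timer_yellow above 0.008 m or distance of any of timer_red, timer_blue, timer_green, timer_yellow from where it was at the start of the episode above 0.03 m or angle between any of timer_red, timer_blue, timer_green, timer_yellow's own z axis and vertical above 0.2 rad).
It fails at once if a timer is hit or pressed hard (over 25 N) (contact force between any of the arm, the fingers and timer_red above 25 N or contact force between any of the arm, the fingers and timer_blue above 25 N or contact force between any of the arm, the fingers and timer_green above 25 N or contact force between any of the arm, the fingers and timer_yellow above 25 N).
It fails at once if a glass, the sugar pot or a spoon is moved more than 20 mm, or the turntable is turned (distance of any of glass0, glass1, glass2, glass3, sugar_pot, spoon0, spoon1 from where it was at the start of the episode above 0.02 m or value of joint plate above 0.1 rad or value of joint plate below -0.1 rad).
It also fails if it takes over 48 s, if anything falls off the work surface, if the arm or the gripper's body presses on something with over 40 N, if the wrist force passes 120 N, or if a joint passes its speed limit or range.

## Robot

A 7-joint arm with a two-finger parallel gripper is mounted at the origin on the work surface. World frame = base frame: x ahead of the robot, y to its left, z up, the work surface at z = 0. Lengths are in m, angles in rad, forces in N, time in s.
With the tool pointing down it reaches from about 0.4 to 0.85 m from the base axis. Payload 10.4 kg.
Tool frame: the origin (TCP) lies at the very end of the fingers, on their centre line; the grasp point (between the pads) lies 19 mm behind it; z points along the fingers, y is the line along which they close (so a half turn about z gives the same grasp; the last joint's range is limited). The gripper opens to 87 mm and grips with 3 to 60 N. Pads are 19 mm wide; open, the fingers measure 117 mm over their backs; the gripper's body (75 mm by 190 mm) begins 51 mm behind the grasp point.
Start: joints at [1.231, 0.332, -0.065, 1.46, 0.022, 1.35, -0.088], TCP at [0.195, -0.594, 0.223] pointing down, gripper open.
Joint ranges: [-2.6, 2.6], [-0.5, 2.12], [-1.47, 1.34], [0.16, 2.42], [-1.27, 4.41], [0.06, 2.06], [-2.6, 2.6]. Speed limits (rad/s): [2.22, 2.22, 2.79, 2.79, 3.14, 3.14, 3.14].

## Interface

Orientations are given as a unit quaternion [x, y, z, w].
In Python, from bench import read_state, cams, workorder gives the robot as it stands.
- The arm moves only by the shell command python3 -m crank 'ROWS' [FORCE]. ROWS is text: rows parted by semicolons, each of 5 numbers parted by spaces: the shift along the tool's x, y, z scaled (see below), then the turn about the tool's z scaled (see below), then the opening, from -1 (shut) to 1 (fully open). In form: dx dy dz yaw jaw; .... A call has 1 to 10 rows; each row shifts and turns the commanded pose from where the row before left it, along the tool's axes as they then stand; what a row does not reach is not made up. The controller multiplies each number of a shift by 200 mm and each number of a turn by 90 degrees. A row lasts 1/10 s, in which the tool goes at most 50 mm and 8.59 degrees, less where a joint would pass 70% of its speed; a pose out of reach is approached as far as the arm can. A call with a number of a shift or a turn outside -1 to 1 is refused whole. A call with a gripper value outside its range is refused whole. The fingers move at their own pace and stop on an object; FORCE is the grip in N (left out, the last holds). Time passes only in rows, so rows that do not move let the fingers close. It gives the time, the measured TCP pose, the force, the opening and the grip force at its end, in the units of the state.
- read_state(): the state, without advancing time (a new reading comes with each control period).
- cams.camera(name): name is "scene" or "top"; returns a dict with "img" (480x640x3 uint8, blue, green, red), "K" (3x3 intrinsics, pixels), "dist" ([k1, k2, p1, p2, k3] as OpenCV has them; the pictures are not rectified), "xyz" and "attitude" of the camera in the world. Camera axes: x right, y down, z forward; pixel columns grow to the right and rows downward; lengths in m; the calibration is good to about 2 mm. A picture is of the moment at which its call begins. There is no depth.
- workorder.close_job(): hands the job in; it is judged then, once.
The state is a dict: "time": time; "joint_positions": joint angles; "joint_vel": joint speeds; "joint_torque": joint torques, N m; "ee_pos": TCP position; "eef_rot": TCP orientation; "ft_force": force on the tool from outside, world axes, zero at the start; "torque": the same for the moment, N m; "width": finger opening in m; "grip_force": force on a finger pad.
Only numpy, scipy, OpenCV 4.12 (cv2) and the standard library are available. Lean on these libraries where they do the work, as an engineer would, in place of code of your own. Each camera call takes 0.05 s, during which the arm holds its last target. There are 200 camera calls.

## Working session

There is one attempt and no reset: what is moved stays moved. The work goes in short steps, Python scripts to look and compute and a shell command to move; the robot and the scene stay as the last step left them, time stands still between calls to the robot, and variables do not carry over. Pictures are saved under pics/ and viewed, at most 10 in all, crops included, and the job is handed in when it is done.

```bash
mkdir -p pics
python3 - <<'E'
from bench import read_state, cams
import cv2,pickle
s=read_state();print({k:s[k] for k in("time","ee_pos","eef_rot","ft_force","width")})
d={}
for n in("scene","top"):
    c=cams.camera(n);d[n]=c;cv2.imwrite(f"pics/{n}0.png",c["img"]);print(n,c["K"],c["dist"],c["xyz"],c["attitude"])
pickle.dump(d,open("cams0.pkl","wb"))
E
```

```text
{'time': 0.0, 'ee_pos': array([ 0.19455944, -0.59353726,  0.22176622]), 'eef_rot': array([ 9.87475980e-01,  1.57767855e-01, -1.51299704e-04, -6.85850315e-04]), 'ft_force': array([ 0.62212117,  0.00713903, -0.12545995]), 'width': 0.08706502495554024}
scene [[605.4579013    0.         320.59063187]
 [  0.         605.4579013  238.04079539]
 [  0.           0.           1.        ]] [-0.07557578  0.          0.          0.          0.        ] [ 1.10135729 -0.61427545  1.09325223] [ 0.89516148  0.31574621 -0.11270593 -0.29374754]
top [[477.06343129   0.         318.15707865]
 [  0.         477.06343129 243.37980833]
 [  0.           0.           1.        ]] [-0.02955957  0.          0.          0.          0.        ] [ 0.38327139 -0.03575943  1.12102881] [ 0.73070626 -0.67343153  0.07482166 -0.08342694]
```

View pics/top0.png

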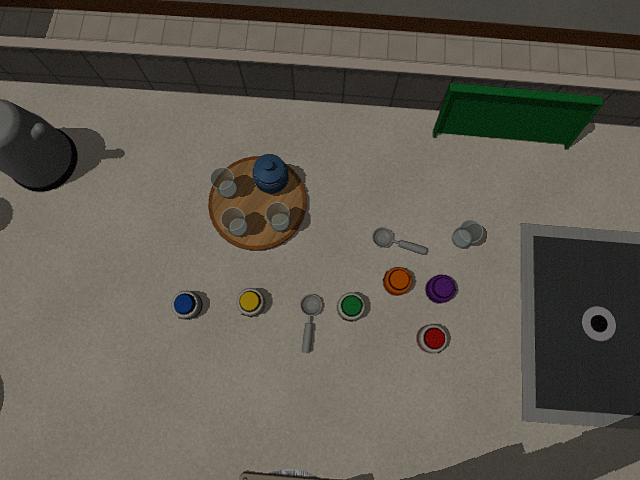

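View pics/scene0.png

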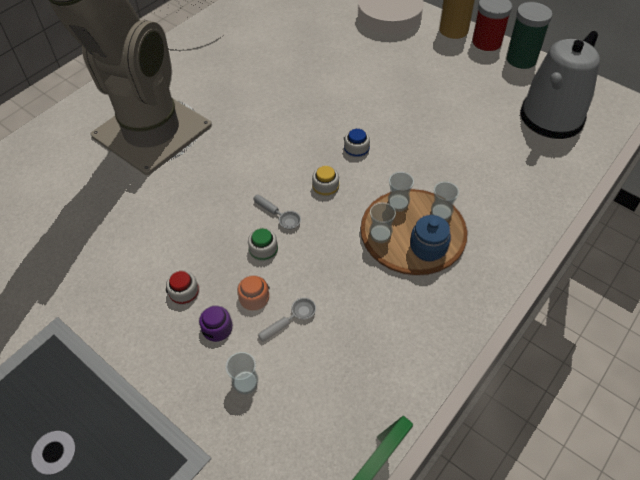

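The top view shows red at (433,338), blue (185,304), green (351,306) and yellow (250,301), with look-alikes in orange (398,281) and purple (441,289). The scene view shows the same keys at red (180,282), blue (357,135), green (262,237) and yellow (325,174).

```bash
cat > h.py <<'E'
import cv2,numpy as np
from scipy.spatial.transform import Rotation as R
seeds={"top":dict(red=(433,338),blue=(185,304),green=(351,306),yellow=(250,301),orange=(398,281),purple=(441,289)),
"scene":dict(red=(180,280),blue=(357,135),green=(262,237),yellow=(325,174),orange=(252,286),purple=(215,318))}
def ray(c,px,z):
    u=cv2.undistortPoints(np.array([[px]],float),c["K"],c["dist"])[0,0]
    d=R.from_quat(c["attitude"]).apply([u[0],u[1],1]);o=np.array(c["xyz"]);return (o+d*(z-o[2])/d[2])[:2]
def blob(img,p,r=22):
    x,y=p;w=img[y-r:y+r,x-r:x+r];hsv=cv2.cvtColor(w,cv2.COLOR_BGR2HSV).astype(int)
    h0=np.median(hsv[r-2:r+3,r-2:r+3,0]);v0=np.median(hsv[r-2:r+3,r-2:r+3,2])
    dh=abs((hsv[...,0]-h0+90)%180-90)
    m=((dh<8)&(hsv[...,1]>120)&(hsv[...,2]>v0*.8)).astype(np.uint8)
    n,l,s,c=cv2.connectedComponentsWithStats(m)
    k=l[r,r];return c[k]+[x-r,y-r],s[k]
E
python3 - <<'E'
import pickle;from h import *
d=pickle.load(open("cams0.pkl","rb"))
for n in d:
    for k,p in seeds[n].items():
        c,s=blob(d[n]["img"],p);print(n,k,c.round(1),s[2:],ray(d[n],c,.052).round(4))
E
```

```text
scene red [179.1 279. ] [ 21  17 253] [ 0.4369 -0.2868]
scene blue [356.9 134. ] [ 17  11 142] [0.4668 0.2793]
scene green [261.4 235.8] [ 19  14 205] [ 0.4947 -0.0987]
scene yellow [325.1 171.8] [ 17  13 172] [0.4849 0.1324]
scene orange [252.  285.6] [ 29  24 377] [ 0.5655 -0.2041]
scene purple [212.8 316.9] [ 28  24 355] [ 0.5546 -0.3059]
top red [434.3 337.8] [ 19  19 277] [ 0.4343 -0.2851]
top blue [182.6 303.2] [ 18  18 257] [0.4645 0.2793]
top green [351.4 305.2] [ 18  19 264] [ 0.4912 -0.0981]
top yellow [248.7 300.5] [ 18  18 256] [0.4829 0.1319]
top orange [399.  279.1] [ 19  19 254] [ 0.5587 -0.2016]
top purple [441.9 287.7] [ 26  25 398] [ 0.5469 -0.2989]
```

```bash
cat > to.py <<'E'
# shift from the measured TCP to a world point, in row units (total)
import sys,numpy as np
from bench import read_state
from scipy.spatial.transform import Rotation as R
T=dict(red=(.4355,-.286),blue=(.4655,.279),green=(.493,-.098))
s=read_state();r=R.from_quat(s["eef_rot"])
g=np.array([*T[sys.argv[1]],float(sys.argv[2])])
print("t",s["time"],"pos",s["ee_pos"].round(4),"F",s["ft_force"].round(2),"w",round(s["width"],4),"tilt z",r.apply([0,0,1]).round(3),"units",(r.inv().apply(g-s["ee_pos"])/.2).round(4),"q",s["joint_positions"].round(2))
E
python3 -m crank '0.1624 -0.1086 0 0 -1; 0.1624 -0.1086 0 0 -1; 0.1624 -0.1086 0 0 -1; 0.1624 -0.1086 0 0 -1; 0.1624 -0.1086 0 0 -1; 0.1624 -0.1086 0 0 -1; 0.1624 -0.1086 0 0 -1; 0.1624 -0.1086 0 0 -1; 0.1624 -0.1086 0 0 -1; 0.1624 -0.1086 0 0 -1'
python3 -m crank '0 0 0 0 -1; 0 0 0 0 -1; 0 0 0 0 -1'
python3 to.py red 0.07
```

```text
time: 1.1
ee_pos: [0.4363, -0.2849, 0.2224]
eef_rot: [0.987, 0.158, -0.0, -0.0]
ft_force: [0.9, -1.3, 0.1]
width: 0.0152
grip_force: 0.0
time: 1.4
ee_pos: [0.4349, -0.2873, 0.2223]
eef_rot: [0.988, 0.157, -0.0, 0.0]
ft_force: [0.3, -1.0, -0.5]
width: 0.001
grip_force: 0.0
t 1.4 pos [ 0.4349 -0.2873  0.2223] F [ 0.3  -1.02 -0.47] w 0.001 tilt z [-0.001 -0.    -1.   ] units [ 0.0052 -0.0051  0.7615] q [ 0.81  0.12 -0.34  1.72  0.04  1.31 -0.79]
```

```bash
python3 -m crank '0.005 -0.005 0.15 0 -1; 0 0 0.15 0 -1; 0 0 0.15 0 -1; 0 0 0.15 0 -1; 0 0 0.15 0 -1; 0 0 0 0 -1; 0 0 0 0 -1; 0 0 0 0 -1' >/dev/null
python3 to.py red 0.052
python3 - <<'E'
from bench import cams
import cv2,numpy as np
a=cams.camera("scene")["img"][180:380,80:330];b=cams.camera("top")["img"][230:430,310:560]
cv2.imwrite("pics/r1.png",cv2.resize(np.hstack([a,b]),(800,320)))
E
```

```text
t 2.2 pos [ 0.437  -0.2861  0.0743] F [-0.52  0.32  0.29] w 0.0 tilt z [ 0.002 -0.002 -1.   ] units [-0.0074 -0.0031  0.1117] q [ 0.8   0.27 -0.34  1.89  0.11  1.   -0.85]
```

View pics/r1.png

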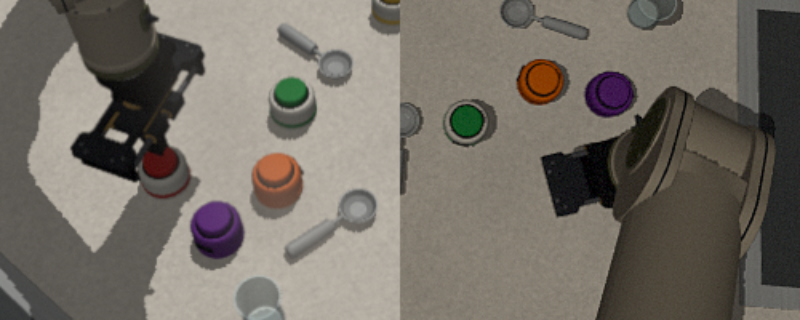

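The left half shows the closed fingertip right above the red key, at about (160,150), and the neighbours are clear of it. Now I'll descend slowly.

```bash
python3 -m crank '-0.005 0 0.02 0 -1; 0 0 0.02 0 -1; 0 0 0.02 0 -1; 0 0 0.02 0 -1; 0 0 0 0 -1; 0 0 0 0 -1'; python3 -m crank '0 0 0.005 0 -1; 0 0 0.005 0 -1; 0 0 0.005 0 -1; 0 0 0.005 0 -1; 0 0 0.005 0 -1; 0 0 0.005 0 -1; 0 0 0 0 -1; 0 0 0 0 -1'; python3 to.py red 0.046
```

```text
time: 2.9
ee_pos: [0.4353, -0.2853, 0.0564]
eef_rot: [0.987, 0.158, -0.0, -0.0]
ft_force: [-0.6, -0.3, 0.3]
width: 0.0006
grip_force: 0.0
time: 3.7
ee_pos: [0.4354, -0.2854, 0.0505]
eef_rot: [0.987, 0.158, 0.0, 0.0]
ft_force: [-0.3, 0.5, 1.9]
width: 0.0007
grip_force: 0.6
t 3.7 pos [ 0.4354 -0.2854  0.0505] F [-0.32  0.52  1.89] w 0.0007 tilt z [ 0. -0. -1.] units [-0.0005  0.003   0.0227] q [ 0.79  0.3  -0.34  1.91  0.12  0.96 -0.86]
```

```bash
python3 -m crank '0 0 0.005 0 -1; 0 0 0.005 0 -1; 0 0 0.005 0 -1; 0 0 0 0 -1; 0 0 0 0 -1';  python3 -m crank '0 0 0.005 0 -1; 0 0 0.0025 0 -1; 0 0 0 0 -1; 0 0 0 0 -1'; python3 to.py red 0.045
```

```text
time: 4.2
ee_pos: [0.4354, -0.2854, 0.0474]
eef_rot: [0.987, 0.158, 0.0, 0.0]
ft_force: [-0.3, 0.5, 0.5]
width: 0.0002
grip_force: 0.1
time: 4.6
ee_pos: [0.4354, -0.2854, 0.046]
eef_rot: [0.987, 0.158, 0.0, 0.0]
ft_force: [-1.0, 1.3, 1.3]
width: 0.0004
grip_force: 0.7
t 4.6 pos [ 0.4354 -0.2854  0.046 ] F [-0.99  1.34  1.33] w 0.0004 tilt z [ 0. -0. -1.] units [-0.0004  0.0029  0.0051] q [ 0.79  0.3  -0.34  1.91  0.12  0.95 -0.86]
```

```bash
python3 -m crank '0 0 0.0025 0 -1; 0 0 0.0025 0 -1; 0 0 0 0 -1';  python3 -m crank '0 0 0.0025 0 -1; 0 0 0 0 -1'|grep -E "ee|ft"; python3 -m crank '0 0 0.0025 0 -1; 0 0 0 0 -1'|grep -E "ee|ft"
```

```text
time: 4.9
ee_pos: [0.4354, -0.2854, 0.045]
eef_rot: [0.987, 0.158, 0.0, 0.0]
ft_force: [-0.2, 0.2, 1.3]
width: 0.0003
grip_force: 1.0
ee_pos: [0.4354, -0.2854, 0.0445]
eef_rot: [0.987, 0.158, 0.0, 0.0]
ft_force: [0.2, -0.1, 2.5]
ee_pos: [0.4354, -0.2854, 0.0441]
eef_rot: [0.987, 0.158, 0.0, 0.0]
ft_force: [-0.7, -0.1, 3.3]
```

```bash
python3 -m crank '0 0 -0.02 0 -1; 0 0 -0.1 0 -1; 0 0 -0.2 0 -1; 0 0 -0.2 0 -1; 0 -0.2 0 0 -1; 0 -0.2 0 0 -1; 0 -0.2 0 0 -1; 0 0 0 0 -1; 0 0 0 0 -1'|grep ft; python3 to.py blue 0.148
python3 - <<'E'
from bench import cams
import cv2,numpy as np,pickle
o=pickle.load(open("cams0.pkl","rb"))["scene"]["img"]
f=lambda i:cv2.resize(i[255:315,150:230],(400,300),interpolation=cv2.INTER_CUBIC)
cv2.imwrite("pics/r2.png",np.hstack([f(o),f(cams.camera("scene")["img"])]))
E
```

```text
ft_force: [0.1, -0.4, -0.4]
t 6.2 pos [ 0.398  -0.1711  0.1484] F [ 0.08 -0.41 -0.38] w 0.0005 tilt z [ 0.    -0.001 -1.   ] units [ 1.0246e+00 -2.0319e+00 -3.0000e-04] q [ 0.74 -0.01 -0.43  2.02 -0.    1.13 -0.94]
```

View pics/r2.png

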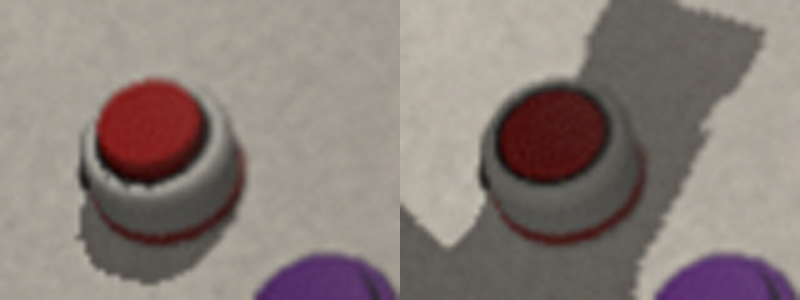

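The right half shows the red key sunk flush, and the timer hasn't moved. Next is the blue one.

```bash
python3 -m crank '0.1025 -0.2032 0 0 -1; 0.1025 -0.2032 0 0 -1; 0.1025 -0.2032 0 0 -1; 0.1025 -0.2032 0 0 -1; 0.1025 -0.2032 0 0 -1; 0.1025 -0.2032 0 0 -1; 0.1025 -0.2032 0 0 -1; 0.1025 -0.2032 0 0 -1; 0.1025 -0.2032 0 0 -1; 0.1025 -0.2032 0 0 -1'>/dev/null
python3 -m crank '0 0 0 0 -1; 0 0 0 0 -1; 0 0 0 0 -1'|grep ft;python3 to.py blue 0.058
```

```text
ft_force: [0.2, 0.1, -0.4]
t 7.55 pos [0.467  0.277  0.1476] F [ 0.19  0.14 -0.44] w 0.0003 tilt z [-0.001 -0.001 -1.   ] units [-0.0036 -0.0122  0.4478] q [ 0.11  0.32 -0.86  1.74  0.26  1.2  -2.07]
```

```bash
python3 -m crank '-0.004 -0.012 0.1 0 -1; 0 0 0.1 0 -1; 0 0 0.1 0 -1; 0 0 0.08 0 -1; 0 0 0 0 -1; 0 0 0 0 -1; 0 0 0 0 -1'|grep ft;python3 to.py blue 0.045
python3 - <<'E'
from bench import cams
import cv2,numpy as np
a=cams.camera("scene")["img"][80:200,290:430];b=cams.camera("top")["img"][240:360,120:260]
cv2.imwrite("pics/b1.png",cv2.resize(np.hstack([a,b]),(800,340)))
E
```

```text
ft_force: [0.6, 1.3, -0.0]
t 8.25 pos [0.4654 0.2808 0.0731] F [ 0.61  1.35 -0.02] w 0.0005 tilt z [ 0.001  0.    -1.   ] units [-0.0025  0.0087  0.1404] q [ 0.06  0.41 -0.82  1.81  0.34  1.06 -2.14]
```

View pics/b1.png

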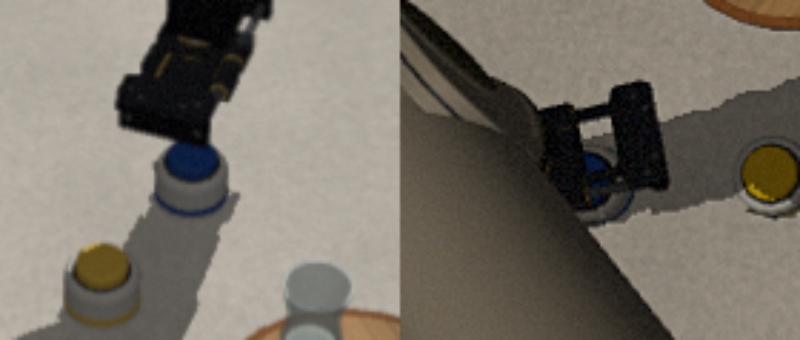

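Blue key directly under the fingertip (left half, about (190,150)), with yellow well clear.

```bash
python3 -m crank '0 0.004 0.0175 0 -1; 0 0 0.0175 0 -1; 0 0 0.0175 0 -1; 0 0 0.0175 0 -1; 0 0 0 0 -1; 0 0 0 0 -1'|grep -E "ft|ee_p"; python3 -m crank '0 0 0.005 0 -1; 0 0 0.005 0 -1; 0 0 0.005 0 -1; 0 0 0.005 0 -1; 0 0 0.005 0 -1; 0 0 0.005 0 -1; 0 0 0.005 0 -1; 0 0 0.005 0 -1; 0 0 0 0 -1; 0 0 0 0 -1'|grep -E "ft|ee_p"; python3 to.py blue 0.0445
```

```text
ee_pos: [0.4649, 0.28, 0.0579]
ft_force: [-0.3, -0.9, -0.1]
ee_pos: [0.4649, 0.2799, 0.0499]
ft_force: [-0.8, -0.8, 1.0]
t 9.95 pos [0.4649 0.2799 0.0499] F [-0.78 -0.8   0.99] w 0.0004 tilt z [-0. -0. -1.] units [0.0012 0.0053 0.0272] q [ 0.05  0.44 -0.8   1.83  0.37  1.02 -2.16]
```

```bash
python3 -m crank '0 0 0.005 0 -1; 0 0 0.005 0 -1; 0 0 0.005 0 -1; 0 0 0.005 0 -1; 0 0 0 0 -1'|grep -E "ft|ee_p"; python3 -m crank '0 0 0.0025 0 -1; 0 0 0.0025 0 -1; 0 0 0 0 -1; 0 0 0 0 -1'|grep -E "ft|ee_p"; python3 -m crank '0 0 0.0025 0 -1; 0 0 0 0 -1'|grep -E "ft|ee_p"
```

```text
ee_pos: [0.4649, 0.2799, 0.0458]
ft_force: [0.9, 0.0, 0.8]
ee_pos: [0.4649, 0.2799, 0.045]
ft_force: [0.4, -1.0, 1.4]
ee_pos: [0.465, 0.28, 0.0445]
ft_force: [-0.3, -0.3, 2.6]
```

```bash
python3 -m crank '0 0 -0.02 0 -1; 0 0 -0.1 0 -1; 0 0 -0.2 0 -1; 0 0 -0.2 0 -1; 0 0 0 0 -1'|grep -E "ft|ee_p"; python3 -m crank '-0.0507 0.2044 0 0 -1; -0.0507 0.2044 0 0 -1; -0.0507 0.2044 0 0 -1; -0.0507 0.2044 0 0 -1; -0.0507 0.2044 0 0 -1; -0.0507 0.2044 0 0 -1; -0.0507 0.2044 0 0 -1; -0.0507 0.2044 0 0 -1; -0.0507 0.2044 0 0 -1; 0 0 0 0 -1'|grep ft;python3 -m crank '0 0 0 0 -1; 0 0 0 0 -1'|grep ft; python3 to.py green 0.07
python3 - <<'E'
from bench import cams
import cv2,numpy as np,pickle
o=pickle.load(open("cams0.pkl","rb"))["scene"]["img"]
f=lambda i:cv2.resize(i[115:205,300:420],(400,300),interpolation=cv2.INTER_CUBIC)
cv2.imwrite("pics/b2.png",np.hstack([f(o),f(cams.camera("scene")["img"])]))
E
```

```text
ee_pos: [0.467, 0.282, 0.1538]
ft_force: [-0.5, -0.0, 0.2]
ft_force: [0.2, 0.8, 0.5]
ft_force: [1.5, -0.4, -0.0]
t 12.75 pos [ 0.4928 -0.0968  0.1483] F [ 1.46 -0.4  -0.02] w 0.0004 tilt z [-0.  0. -1.] units [-0.0008  0.0061  0.3917] q [ 0.7   0.17 -0.65  1.85  0.11  1.16 -1.24]
```

View pics/b2.png

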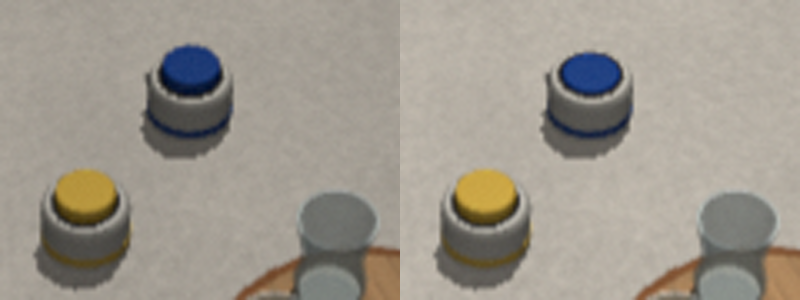

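The blue key is now flush in its puck at (590,73), and the yellow key at (485,195) is still up. On to green.

```bash
python3 -m crank '0 0.006 0.1 0 -1; 0 0 0.1 0 -1; 0 0 0.1 0 -1; 0 0 0.07 0 -1; 0 0 0 0 -1; 0 0 0 0 -1; 0 0 0 0 -1'|grep ft;python3 to.py green 0.058
python3 - <<'E'
from bench import cams
import cv2,numpy as np
a=cams.camera("scene")["img"][170:290,190:330];b=cams.camera("top")["img"][240:360,280:420]
cv2.imwrite("pics/g1.png",cv2.resize(np.hstack([a,b]),(800,340)))
E
```

```text
ft_force: [-0.5, 0.3, 0.4]
t 13.5 pos [ 0.4939 -0.0991  0.0756] F [-0.52  0.32  0.36] w 0.0006 tilt z [ 0.002 -0.    -1.   ] units [-0.0028 -0.0069  0.0878] q [ 0.67  0.27 -0.63  1.92  0.19  1.01 -1.29]
```

View pics/g1.png

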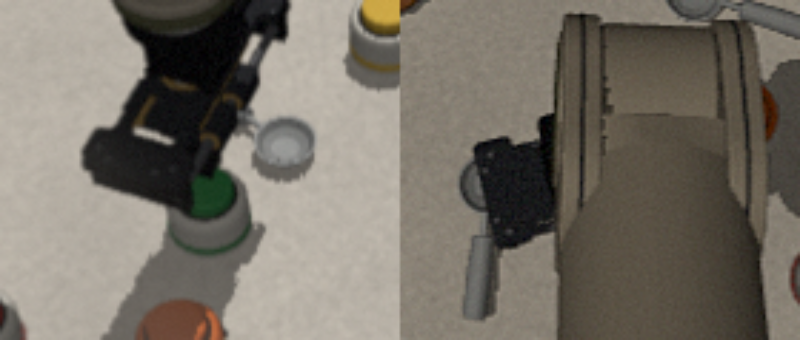

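The fingertip hangs over the green key (left half, about (205,190)) and is clear of the spoon and the orange look-alike.

```bash
python3 -m crank '-0.002 -0.004 0.022 0 -1; 0 0 0.022 0 -1; 0 0 0.022 0 -1; 0 0 0.022 0 -1; 0 0 0 0 -1; 0 0 0 0 -1'|grep -E "ft|ee_p"; python3 -m crank '0 0 0.005 0 -1; 0 0 0.005 0 -1; 0 0 0.005 0 -1; 0 0 0.005 0 -1; 0 0 0.005 0 -1; 0 0 0.005 0 -1; 0 0 0.005 0 -1; 0 0 0.005 0 -1; 0 0 0 0 -1; 0 0 0 0 -1'|grep -E "ft|ee_p"; python3 to.py green 0.0445
```

```text
ee_pos: [0.4925, -0.0985, 0.0568]
ft_force: [0.5, -0.3, 0.4]
ee_pos: [0.4926, -0.0986, 0.0488]
ft_force: [0.1, -0.3, 0.4]
t 15.2 pos [ 0.4926 -0.0986  0.0488] F [ 0.08 -0.33  0.42] w 0.0004 tilt z [ 0.  0. -1.] units [ 0.0028 -0.0023  0.0217] q [ 0.66  0.31 -0.62  1.94  0.22  0.96 -1.32]
```

```bash
python3 -m crank '0 0 0.005 0 -1; 0 0 0.005 0 -1; 0 0 0.005 0 -1; 0 0 0 0 -1'|grep -E "ft|ee_p"; python3 -m crank '0 0 0.0025 0 -1; 0 0 0.0025 0 -1; 0 0 0 0 -1; 0 0 0 0 -1'|grep -E "ft|ee_p"; python3 -m crank '0 0 0.0015 0 -1; 0 0 0 0 -1'|grep -E "ft|ee_p"
python3 -m crank '0 0 -0.02 0 -1; 0 0 -0.1 0 -1; 0 0 -0.2 0 -1; 0 0 -0.2 0 -1; -0.1 0.2 0 0 -1; -0.1 0.2 0 0 -1; -0.1 0.2 0 0 -1; 0 0 0 0 -1; 0 0 0 0 -1'|grep -E "ft|ee_p"
python3 - <<'E'
from bench import cams
import cv2
cv2.imwrite("pics/g2.png",cv2.resize(cams.camera("scene")["img"][90:420,130:480],None,fx=1.7,fy=1.7,interpolation=cv2.INTER_CUBIC))
E
```

```text
ee_pos: [0.4926, -0.0986, 0.0458]
ft_force: [0.1, 0.1, 0.8]
ee_pos: [0.4926, -0.0986, 0.0449]
ft_force: [0.6, -0.6, 1.8]
ee_pos: [0.4926, -0.0986, 0.0447]
ft_force: [-0.1, -0.4, 1.9]
ee_pos: [0.4726, -0.2319, 0.1485]
ft_force: [-0.5, 0.2, -0.5]
```

View pics/g2.png

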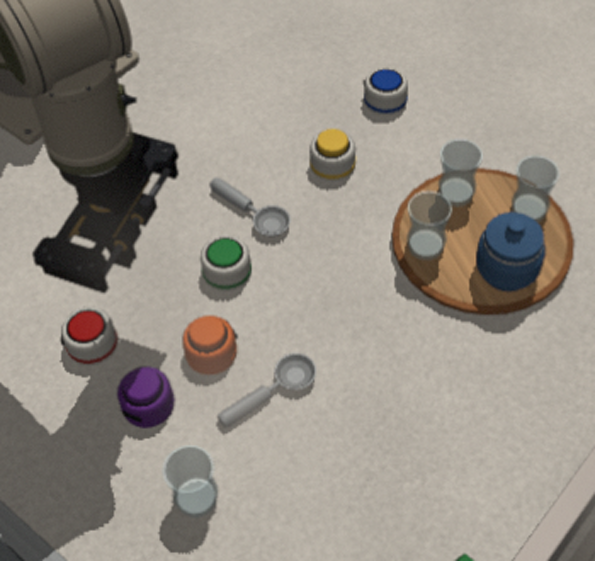

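Red (87,325), blue (386,80) and green (225,250) are all sunk, yellow (332,142) is up, and nothing else has moved. The arm is clear, so I'm handing in.

```bash
python3 -c "
from bench import workorder
print(workorder.close_job())"
```

```text
the job is handed in; nothing more can be done
None
```

I tapped the red, blue and green keys down in that order; the last picture shows all three sunk in, yellow still up and nothing else moved, and the job is handed in (no verdict was returned).

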